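# Set out the purple crystal towers on their display stands

### The arm

A 6-joint arm with a two-finger parallel gripper is mounted at the origin on the work surface. World frame = base frame: x ahead of the robot, y to its left, z up, the work surface at z = 0. Lengths are in m, angles in rad, forces in N, time in s.
With the tool pointing down it reaches from about 0.3 to 1 m from the base axis. Payload 5.1 kg.
Tool frame: the origin (TCP) lies at the very end of the fingers, on their centre line; the grasp point (between the pads) lies 19 mm behind it; z points along the fingers, y is the line along which they close (so a half turn about z gives the same grasp; the last joint's range is limited). The gripper opens to 95 mm and grips with 3 to 60 N. Pads are 20 mm wide; open, the fingers measure 119 mm over their backs; the gripper's body (75 mm by 180 mm) begins 59 mm behind the grasp point.
Start: joints at [1.229, 0.124, 1.65, -0, 1.367, -0.083], TCP at [0.166, 0.628, 0.215] pointing down, gripper open.
Joint ranges: [-2.61, 2.61], [-1.02, 2.33], [0.03, 2.71], [-1.35, 4.49], [0.32, 2.68], [-2.91, 2.91]. Speed limits (rad/s): [2.57, 2.57, 3.14, 3.14, 3.14, 3.14].

### API

Orientations are given as a 3x3 rotation matrix whose columns are the frame's x, y, z axes.
In Python, from station import manip gives the robot as it stands.
- The arm moves only by the tool apply_moves, never from a script. Its argument "series" is a list of rows, each an object with "offset": the shift along the world's x, y, z in cm, a list of three; "delta_rot": the turn, a rotation vector about the world's x, y, z in rad, a list of three; "fingers": the opening, from 0 (shut) to 1 (fully open). In form: [{"offset": [x, y, z], "delta_rot": [rx, ry, rz], "fingers": fingers}, ...]. A call has 1 to 5 rows; each row shifts and turns the commanded pose from where the row before left it; what a row does not reach is not made up. A row lasts 1/8 s, in which the tool goes at most 62.5 mm and 10.7 degrees, less where a joint would pass 70% of its speed; a pose out of reach is approached as far as the arm can. A call is refused whole if a number of a shift passes 6.25 or a number of a turn 0.188, either way. A call with a gripper value outside its range is refused whole. The fingers move at their own pace and stop on an object; "squeeze" is the grip in N (left out, the last holds). Time passes only in rows, so rows that do not move let the fingers close. It gives the time, the measured TCP pose, the force, the opening and the grip force at its end, in the units of the state.
- manip.observe(): the state, without advancing time (a new reading comes with each control period).
- manip.grab_frame(name): name is "scene" or "top" or "wrist"; returns the picture (384x512x3 uint8, red, green, blue); there is no depth.
- manip.camera_model(name): a dict with "vfov" (degrees; the focal length in pixels is half the picture's height over the tangent of half this angle, whatever the lens; pixels are square), "cx", "cy" (the principal point, pixels), "R" (3x3) and "t" (3): a world point X has camera coordinates R X + t; the wrist camera has in their place "tool_from_camera" (4x4, takes a point from camera to tool coordinates, whose origin is the TCP and whose axes are the flange's). Camera axes: x right, y down, z forward; pixel columns grow to the right and rows downward; lengths in m; the calibration is good to about 2 mm. A picture is of the moment at which its call begins: read the wrist's pose just before it. camera_model takes no time and is no camera call.
- manip.job_done(): hands the job in; it is judged then, once.
The state is a dict: "time": time; "joints": joint angles; "joint_vel": joint speeds; "effort": joint torques, N m; "ee_pos": TCP position; "ee_rot": TCP orientation; "contact_force": force on the tool from outside, world axes, zero at the start; "moment": the same for the moment, N m; "grip_width": opening from 0.0 (shut) to 1.0 (fully open); "gripper_force": force on a finger pad.
Only numpy, scipy, OpenCV 4.12 (cv2) and the standard library are available. Lean on these libraries where they do the work, as an engineer would, in place of code of your own. Each camera call takes 0.05 s, during which the arm holds its last target. There are 200 camera calls.

### The job

On the beading table, put each of the four purple crystal towers upright in the middle of its own round wooden stand: the smallest tower on the smallest stand and so on up to the largest on the largest. Leave the green and the pale pink tower standing where they are, and do not knock any tower over.

Things in the scene. Friction and masses are not known exactly. Their poses are not given: they have to be found in the camera images.
- purple_tiny: The smallest of the four purple towers: a purple stone crystal tower, loose, upright: six-sided, 26 mm across flats, 30 mm across corners, straight up to 28 mm, then tapering to a point at 42 mm; about 55 g. Origin: centre of its underside; z up; x square to one pair of flats (others every 60 degrees). Starts on the work surface (z = 0).
- purple_small: The second smallest of the four purple towers: a purple stone crystal tower, loose, upright: six-sided, 34 mm across flats, 39 mm across corners, straight up to 34 mm, then tapering to a point at 52 mm; about 115 g. Origin: centre of its underside; z up; x square to one pair of flats (others every 60 degrees). Starts on the work surface (z = 0).
- purple_medium: The second largest of the four purple towers: a purple stone crystal tower, loose, upright: six-sided, 42 mm across flats, 48 mm across corners, straight up to 41 mm, then tapering to a point at 62 mm; about 210 g. Origin: centre of its underside; z up; x square to one pair of flats (others every 60 degrees). Starts on the work surface (z = 0).
- purple_large: The largest of the four purple towers: a purple stone crystal tower, loose, upright: six-sided, 50 mm across flats, 58 mm across corners, straight up to 48 mm, then tapering to a point at 72 mm; about 340 g. Origin: centre of its underside; z up; x square to one pair of flats (others every 60 degrees). Starts on the work surface (z = 0).
- stand_tiny: The smallest of the four round dark-wood display stands: a flat disc 48 mm in diameter and 10 mm high, fixed to the work surface, with a flush brass ring 38 mm in outer diameter inlaid in its flat top, round the foot of the smallest purple tower. Origin: centre of its underside (z = 0).
- stand_small: The second smallest of the four round dark-wood display stands: a flat disc 57 mm in diameter and 10 mm high, fixed to the work surface, with a flush brass ring 47 mm in outer diameter inlaid in its flat top, round the foot of the second smallest purple tower. Origin: centre of its underside (z = 0).
- stand_medium: The second largest of the four round dark-wood display stands: a flat disc 66 mm in diameter and 10 mm high, fixed to the work surface, with a flush brass ring 56 mm in outer diameter inlaid in its flat top, round the foot of the second largest purple tower. Origin: centre of its underside (z = 0).
- stand_large: The largest of the four round dark-wood display stands: a flat disc 76 mm in diameter and 10 mm high, fixed to the work surface, with a flush brass ring 66 mm in outer diameter inlaid in its flat top, round the foot of the largest purple tower. Origin: centre of its underside (z = 0).
- green_tower: A green stone crystal tower, loose, upright: six-sided, 34 mm across flats, 39 mm across corners, straight up to 34 mm, then tapering to a point at 52 mm; about 115 g. Origin: centre of its underside; z up; x square to one pair of flats (others every 60 degrees). A bystander: to be left standing where it is.
- rose_tower: A pale pink stone crystal tower, loose, upright: six-sided, 42 mm across flats, 48 mm across corners, straight up to 41 mm, then tapering to a point at 62 mm; about 210 g. Origin: centre of its underside; z up; x square to one pair of flats (others every 60 degrees). A bystander: to be left standing where it is.
There are look-alikes about, which are no part of the job. Leave any orange or yellow look-alike of the purple_small alone.

How it is judged:
At the end, for the whole second after the job is handed in: Each purple tower stands at rest, released and upright (within 0.1 rad) on top of the stand of its own size rank, its underside within 3 mm of the stand's top and its axis within 12 mm of the stand's centre; the green and the pale pink tower are upright and within 25 mm of where they started (horizontal distance between purple_tiny and stand_tiny below 0.012 m and z of purple_tiny in the frame of stand_tiny between 0.007 and 0.013 m and angle between each of purple_tiny, purple_small, purple_medium, purple_large, green_tower, rose_tower's own z axis and vertical below 0.1 rad and linear speed of each of purple_tiny, purple_small, purple_medium, purple_large below 0.01 m/s and angular speed of each of purple_tiny, purple_small, purple_medium, purple_large below 0.1 rad/s and horizontal distance between purple_small and stand_small below 0.012 m and z of purple_small in the frame of stand_small between 0.007 and 0.013 m and horizontal distance between purple_medium and stand_medium below 0.012 m and z of purple_medium in the frame of stand_medium between 0.007 and 0.013 m and horizontal distance between purple_large and stand_large below 0.012 m and z of purple_large in the frame of stand_large between 0.007 and 0.013 m and distance of each of green_tower, rose_tower from where it was at the start of the episode below 0.025 m); the robot touches nothing.
It fails at once if a tower is knocked over (angle between any of purple_tiny, purple_small, purple_medium, purple_large, green_tower, rose_tower's own z axis and vertical above 0.8 rad).
It fails at once if the green or the pale pink tower is carried off or pushed away (distance of any of green_tower, rose_tower from where it was at the start of the episode above 0.03 m).
It also fails if it takes over 114 s, if anything falls off the work surface, if the arm or the gripper's body presses on something with over 40 N, if the wrist force passes 120 N, or if a joint passes its speed limit or range.

## Working session

There is one attempt and no reset: what is moved stays moved. The work goes in short steps, Python scripts to look and compute and a tool call to move; the robot and the scene stay as the last step left them, time stands still between calls to the robot, and variables do not carry over. Pictures are saved under pics/ and viewed, at most 14 in all, crops included, and the job is handed in when it is done.

Besides the shell and the picture viewer there is one more tool, called after "Call:" as name(argument=value, ...) on one line, values as JSON. apply_moves: Moves the arm, as the interface text tells. Its arguments: {"type":"object","properties":{"series":{"type":"array"},"squeeze":{"type":"number"}},"required":["series"]}

```bash
ls; mkdir -p pics; python3 - <<'E'
from station import manip
import cv2,numpy as np
s=manip.observe();print({k:np.round(v,3).tolist() for k,v in s.items()})
for n in("top","scene"):
    f=manip.grab_frame(n);cv2.imwrite(f"pics/{n}0.png",f[...,::-1]);print(n,manip.camera_model(n))
print(manip.camera_model("wrist"))
E
```

```text
pics
{'time': 0.0, 'joints': [1.229, 0.125, 1.652, 0.0, 1.367, -0.083], 'joint_vel': [0.001, 0.001, -0.001, -0.001, 0.0, 0.001], 'effort': [-0.0, -41.76, -35.994, 0.077, 0.049, -0.0], 'ee_pos': [0.166, 0.628, 0.213], 'ee_rot': [[-0.967, 0.256, -0.001], [0.256, 0.967, -0.002], [0.0, -0.002, -1.0]], 'contact_force': [0.048, -0.058, 0.836], 'moment': [0.018, 0.047, -0.004], 'gripper_force': 0.0, 'grip_width': 1.001}
top {'vfov': 44.97397164660327, 'cx': 250.96881635454426, 'cy': 192.880291755642, 'R': array([[ 0.01712154, -0.99967173,  0.0190599 ],
       [-0.98823953, -0.01981663, -0.15162434],
       [ 0.15195227, -0.01623971, -0.98825441]]), 't': array([-0.02418359,  0.49415764,  1.11536621])}
scene {'vfov': 48.42474391037966, 'cx': 256.3544513784413, 'cy': 193.9901087797364, 'R': array([[ 0.73813074,  0.6743913 ,  0.01895725],
       [ 0.40974027, -0.42578911, -0.80673202],
       [-0.53598126,  0.60324125, -0.59061331]]), 't': array([-0.34691466, -0.17253809,  1.55793549])}
{'vfov': 61.709216555451164, 'cx': 250.88929736326037, 'cy': 194.94418054163953, 'tool_from_camera': array([[ 1.11869699e-04, -9.61670435e-01, -2.74207880e-01,
         7.76587812e-02],
       [ 9.99999944e-01,  1.94410124e-04, -2.73838870e-04,
         8.73977226e-04],
       [ 3.16651533e-04, -2.74207834e-01,  9.61670403e-01,
        -1.69579873e-01],
       [ 0.00000000e+00,  0.00000000e+00,  0.00000000e+00,
         1.00000000e+00]])}
```

View pics/top0.png

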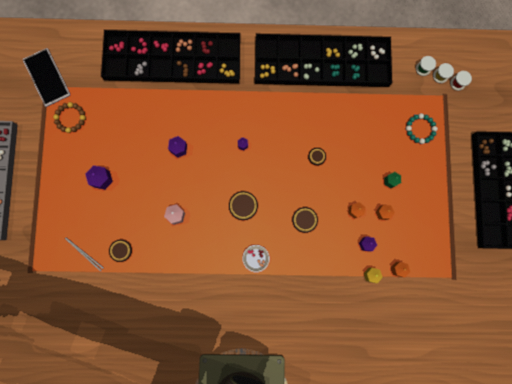

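View pics/scene0.png

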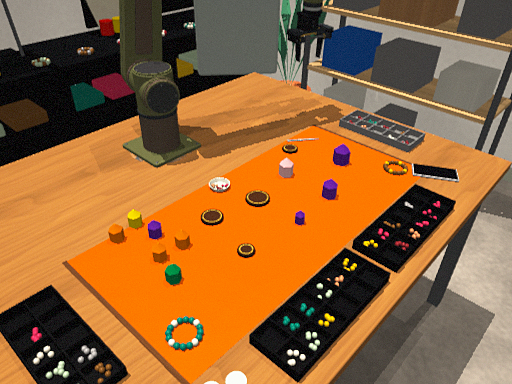

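The top view shows the purple towers at (98,177) large, (177,147) medium, (243,144) tiny and (368,244) small. Stands are at (243,205), (305,219), (317,156) and (120,250), with the largest at (243,205). Candidates for purple_small are purple (368,244), orange (357,210), (385,212) and (401,269), yellow (374,275), and green (393,180). I choose the purple one at (368,244) by colour.

```bash
cat > h.py <<'E'
from station import manip
import cv2,numpy as np
def cam(n,s=None):
    c=manip.camera_model(n);f=192/np.tan(np.radians(c['vfov']/2))
    if n=='wrist':
        T=np.array(c['tool_from_camera']);Rt=np.array(s['ee_rot'])
        return f,c['cx'],c['cy'],Rt@T[:3,:3],Rt@T[:3,3]+s['ee_pos']
    R=np.array(c['R']);return f,c['cx'],c['cy'],R.T,-R.T@c['t']
def ray(C,uv,z):
    f,cx,cy,R,o=C;uv=np.atleast_2d(uv).astype(float)
    d=np.c_[(uv[:,0]-cx)/f,(uv[:,1]-cy)/f,np.ones(len(uv))]@R.T
    return (o+d*((z-o[2])/d[:,2])[:,None])[:,:2]
def blobs(img,kind,amin=30):
    hsv=cv2.cvtColor(img,cv2.COLOR_RGB2HSV)
    r={'purple':((115,100,20),(150,255,255)),'green':((60,80,20),(90,255,255)),'stand':((0,0,0),(25,165,110)),
       'pink':((0,20,120),(15,110,255)),'orange':((0,215,90),(12,255,255)),'yellow':((20,150,90),(32,255,255))}[kind]
    m=cv2.morphologyEx(cv2.inRange(hsv,*map(np.array,r)),cv2.MORPH_CLOSE,np.ones((3,3)))
    cs,_=cv2.findContours(m,cv2.RETR_EXTERNAL,cv2.CHAIN_APPROX_NONE)
    return [c[:,0] for c in cs if cv2.contourArea(c)>amin]
def cen(c):
    M=cv2.moments(c.reshape(-1,1,2).astype(np.float32));return np.array([M['m10'],M['m01']])/M['m00']
def hexfit(P):
    "P: metres; centre, flats yaw (mod 60 deg), across flats mm"
    h=cv2.convexHull((P*1000).astype(np.float32))[:,0];a=np.radians(np.arange(0,180,.5))
    D=np.c_[np.cos(a),np.sin(a)];p=h@D.T;w=np.ptp(p,axis=0)
    w3=(w[:120]+w[120:240]+w[240:])/3;k=np.argmin(w3)
    A=a[[k,k+120,k+240]];mid=((p.max(0)+p.min(0))/2)[[k,k+120,k+240]]
    c=np.linalg.lstsq(np.c_[np.cos(A),np.sin(A)],mid,rcond=None)[0]
    return np.round(c/1000,4),k*.5,round(float(w3[k]),1)
E
python3 - <<'E'
from h import *
im=cv2.imread('pics/top0.png')[...,::-1].copy();C=cam('top')
for k in('purple','green','pink','orange','yellow','stand'):
    z=.012 if k=='stand' else .025
    for c in blobs(im,k):
        uv=cen(c)
        if 30<uv[0]<450 and 100<uv[1]<285 and cv2.contourArea(c)<3000:
            print(k,uv.round(),ray(C,uv,z).round(3)[0],'d',round(2000*np.sqrt(cv2.contourArea(ray(C,c,z).astype(np.float32))/np.pi),1))
E
```

```text
purple [368. 244.] [ 0.375 -0.308] d 34.8
purple [ 98. 177.] [0.529 0.369] d 56.2
purple [242. 143.] [0.624 0.009] d 24.8
purple [177. 146.] [0.613 0.175] d 44.4
green [392. 180.] [ 0.538 -0.374] d 34.0
green [431. 136.] [ 0.653 -0.476] d 17.2
green [413. 136.] [ 0.652 -0.43 ] d 16.9
green [429. 120.] [ 0.697 -0.475] d 16.8
green [412. 119.] [ 0.698 -0.431] d 17.2
pink [256. 258.] [ 0.334 -0.029] d 65.8
pink [ 87. 256.] [0.332 0.384] d 31.2
pink [174. 214.] [0.441 0.176] d 42.7
orange [401. 269.] [ 0.314 -0.388] d 32.2
orange [384. 212.] [ 0.454 -0.351] d 35.1
orange [357. 210.] [ 0.459 -0.281] d 32.4
yellow [374. 275.] [ 0.298 -0.321] d 34.1
yellow [305. 219.] [ 0.433 -0.151] d 54.0
stand [120. 250.] [0.348 0.306] d 50.0
stand [305. 219.] [ 0.433 -0.152] d 61.3
stand [243. 206.] [0.466 0.005] d 69.5
stand [316. 156.] [ 0.598 -0.183] d 40.7
stand [450. 183.] [ 0.534 -0.526] d 52.5
```

Call:
apply_moves(series=[{"offset": [4.4,-2.6,0],"delta_rot": [0,0,0.13],"fingers": 1},{"offset": [4.4,-2.6,0],"delta_rot": [0,0,0.13],"fingers": 1},{"offset": [4.4,-2.6,0],"delta_rot": [0,0,0],"fingers": 1},{"offset": [4.4,-2.6,0],"delta_rot": [0,0,0],"fingers": 1},{"offset": [4.4,-2.6,0],"delta_rot": [0,0,0],"fingers": 1}])

```text
time: 0.72
ee_pos: [0.3874, 0.4971, 0.2141]
ee_rot: [[-1.0, -0.001, -0.001], [-0.001, 1.0, -0.001], [0.001, -0.001, -1.0]]
contact_force: [0.6, 0.3, 0.3]
grip_width: 1.002
gripper_force: 0.0
```

Call:
apply_moves(series=[{"offset": [4.4,-2.6,0],"delta_rot": [0,0,0],"fingers": 1},{"offset": [4.4,-2.6,0],"delta_rot": [0,0,0],"fingers": 1},{"offset": [4.4,-2.6,0],"delta_rot": [0,0,0],"fingers": 1},{"offset": [4.4,-2.6,0],"delta_rot": [0,0,0],"fingers": 1},{"offset": [4.4,-2.6,0],"delta_rot": [0,0,0],"fingers": 1}])

```text
time: 1.35
ee_pos: [0.6074, 0.3672, 0.214]
ee_rot: [[-1.0, -0.001, -0.001], [-0.001, 1.0, -0.0], [0.001, -0.0, -1.0]]
contact_force: [1.1, 0.1, 0.6]
grip_width: 0.995
gripper_force: 0.0
```

Call:
apply_moves(series=[{"offset": [0,0,0],"delta_rot": [0,0,0],"fingers": 1},{"offset": [0,0,0],"delta_rot": [0,0,0],"fingers": 1}])

```text
time: 1.6
ee_pos: [0.6058, 0.3684, 0.2139]
ee_rot: [[-1.0, -0.001, -0.002], [-0.001, 1.0, -0.0], [0.002, -0.0, -1.0]]
contact_force: [-0.7, 0.6, -0.7]
grip_width: 0.999
gripper_force: 0.0
```

```bash
cat > look.py <<'E'
from h import *
import sys
name,H=sys.argv[1],float(sys.argv[2]);near=np.array(eval(sys.argv[3]))
s=manip.observe();im=manip.grab_frame('wrist');cv2.imwrite(f'pics/{name}.png',im[...,::-1]);C=cam('wrist',s)
print(s['time'],np.round(s['ee_pos'],4),'cam',C[4].round(3))
for c in blobs(im,'purple',150):
    P=ray(C,c,H);print('purple',cen(c).round(),*hexfit(P),'dist',np.linalg.norm(P.mean(0)-near).round(3))
for c in blobs(im,'stand',300):
    P=ray(C,c,.01);(x,y),(a,b),_=cv2.fitEllipse((P*1000).astype(np.float32))
    if a>.85*b and 30<b<90:print('stand',cen(c).round(),round(x,1),round(y,1),'d',round(a,1),round(b,1))
E
python3 look.py w1 .048 '[.529,.369]'
```

```text
1.6 [0.6058 0.3684 0.2139] cam [0.529 0.369 0.384]
purple [ 82. 180.] [0.6078 0.188 ] 25.0 50.8 dist 0.198
purple [250. 104.] [0.5292 0.3681] 49.5 48.9 dist 0.001
```

View pics/w1.png

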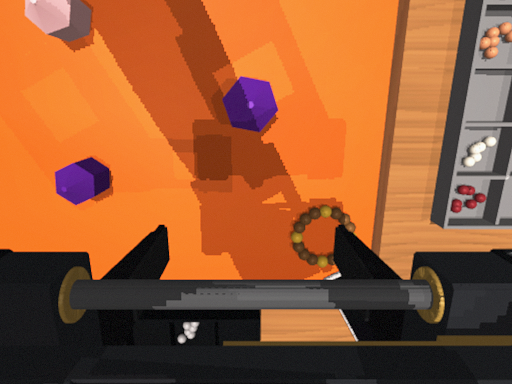

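The wrist view shows the large tower centred at (250,104), medium at (82,180) and pink at (60,15), with the space around the large tower free. I'll grasp it along 109.5°.

Call:
apply_moves(series=[{"offset": [-3.8,0,-1],"delta_rot": [0,0,0.17],"fingers": 1},{"offset": [-3.85,0,-1],"delta_rot": [0,0,0.17],"fingers": 1},{"offset": [0,0,-5],"delta_rot": [0,0,0],"fingers": 1},{"offset": [0,0,-4],"delta_rot": [0,0,0],"fingers": 1},{"offset": [0,0,0],"delta_rot": [0,0,0],"fingers": 1}], squeeze=25)

```text
time: 2.28
ee_pos: [0.5258, 0.3677, 0.1005]
ee_rot: [[-0.942, -0.337, -0.007], [-0.337, 0.942, -0.004], [0.008, -0.001, -1.0]]
contact_force: [-0.3, 0.6, -0.3]
grip_width: 1.0
gripper_force: 0.0
```

Call:
apply_moves(series=[{"offset": [0,0,-4],"delta_rot": [0,0,0],"fingers": 1},{"offset": [0,0,-3.2],"delta_rot": [0,0,0],"fingers": 1},{"offset": [0,0,-2],"delta_rot": [0,0,0],"fingers": 1},{"offset": [0,0,0],"delta_rot": [0,0,0],"fingers": 0.8},{"offset": [0,0,0],"delta_rot": [0,0,0],"fingers": 0.6}])

```text
time: 2.9
ee_pos: [0.5311, 0.3692, 0.0147]
ee_rot: [[-0.942, -0.335, 0.003], [-0.335, 0.942, 0.002], [-0.003, 0.001, -1.0]]
contact_force: [-0.4, -0.5, 0.6]
grip_width: 0.843
gripper_force: 0.0
```

Call:
apply_moves(series=[{"offset": [0,0,0],"delta_rot": [0,0,0],"fingers": 0.4},{"offset": [0,0,0],"delta_rot": [0,0,0],"fingers": 0.4},{"offset": [0,0,0],"delta_rot": [0,0,0],"fingers": 0.4},{"offset": [0,0,0],"delta_rot": [0,0,0],"fingers": 0.4}])

```text
time: 3.4
ee_pos: [0.5302, 0.3682, 0.0132]
ee_rot: [[-0.942, -0.335, 0.001], [-0.335, 0.942, -0.0], [-0.001, -0.0, -1.0]]
contact_force: [0.0, -1.7, 2.5]
grip_width: 0.523
gripper_force: 25.0
```

Call:
apply_moves(series=[{"offset": [0,0,3],"delta_rot": [0,0,0],"fingers": 0.4},{"offset": [0,0,4],"delta_rot": [0,0,0],"fingers": 0.4},{"offset": [0,-1,3],"delta_rot": [0,0,0],"fingers": 0.4},{"offset": [-0.3,-3,0],"delta_rot": [0,0,0],"fingers": 0.4},{"offset": [-0.3,-4,0],"delta_rot": [0,0,0],"fingers": 0.4}])

```text
time: 4.03
ee_pos: [0.523, 0.2878, 0.1119]
ee_rot: [[-0.942, -0.336, -0.001], [-0.336, 0.942, -0.0], [0.001, 0.0, -1.0]]
contact_force: [0.0, -1.0, -3.7]
grip_width: 0.526
gripper_force: 25.0
```

Call:
apply_moves(series=[{"offset": [-0.3,-5,0],"delta_rot": [0,0,0],"fingers": 0.4},{"offset": [-0.3,-5,0],"delta_rot": [0,0,0],"fingers": 0.4},{"offset": [-0.3,-5,0],"delta_rot": [0,0,0],"fingers": 0.4},{"offset": [-0.3,-5,0],"delta_rot": [0,0,0],"fingers": 0.4},{"offset": [-0.2,-4,0],"delta_rot": [0,0,0],"fingers": 0.4}])

```text
time: 4.65
ee_pos: [0.5084, 0.0467, 0.1112]
ee_rot: [[-0.943, -0.334, -0.002], [-0.334, 0.943, 0.0], [0.002, 0.001, -1.0]]
contact_force: [0.6, -0.1, -3.4]
grip_width: 0.52
gripper_force: 25.0
```

Call:
apply_moves(series=[{"offset": [0,0,0],"delta_rot": [0,0,0],"fingers": 0.4},{"offset": [0,0,0],"delta_rot": [0,0,0],"fingers": 0.4}])

```text
time: 4.9
ee_pos: [0.5092, 0.0486, 0.1117]
ee_rot: [[-0.943, -0.334, -0.002], [-0.334, 0.943, 0.001], [0.001, 0.001, -1.0]]
contact_force: [-0.1, 0.5, -3.7]
grip_width: 0.525
gripper_force: 25.0
```

```bash
python3 look.py w2 .048 '[.529,.369]'
```

```text
4.9 [0.5092 0.0486 0.1117] cam [0.436 0.024 0.281]
purple [251. 313.] [0.5929 0.0799] 49.5 28.6 dist 0.296
purple [251. 241.] [0.5408 0.0609] 49.5 87.7 dist 0.309
stand [220. 140.] 466.9 5.1 d 70.2 71.2
stand [60. 42.] 436.0 -149.5 d 57.3 64.0
```

View pics/w2.png

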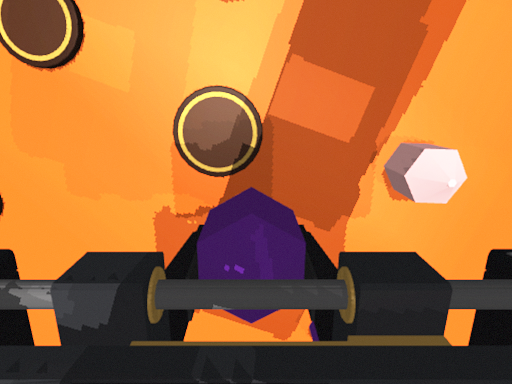

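The picture shows the large stand at about (218,131), medium at (40,25), and the large tower held upright at (251,255). My dark mask is biased by shadow, so I'll fit the brass ring instead.

```bash
cat > ring.py <<'E'
from h import *
def rings(im,C):
    hsv=cv2.cvtColor(im,cv2.COLOR_RGB2HSV)
    m=cv2.inRange(hsv,np.array((20,110,60)),np.array((36,255,255)))
    m=cv2.morphologyEx(m,cv2.MORPH_CLOSE,np.ones((3,3)))
    for c in cv2.findContours(m,cv2.RETR_EXTERNAL,cv2.CHAIN_APPROX_NONE)[0]:
        c=cv2.convexHull(c)[:,0]
        if len(c)<8 or cv2.contourArea(c)<200: continue
        P=ray(C,c,.01);(x,y),(a,b),_=cv2.fitEllipse((P*1000).astype(np.float32))
        if a>.8*b and 25<b<90:print('ring',cen(c).round(),round(x,1),round(y,1),'d',round(a,1),round(b,1))
E
sed -i 's/^for c in blobs(im,.stand/from ring import rings;rings(im,C)\nfor c in []:#/' look.py
python3 - <<'E'
from ring import *
s=manip.observe()
im=cv2.imread('pics/w2.png')[...,::-1].copy();rings(im,cam('wrist',s))
rings(cv2.imread('pics/top0.png')[...,::-1].copy(),cam('top'))
E
```

```text
ring [217. 131.] 467.7 5.3 d 65.1 65.8
ring [38. 30.] 436.6 -150.6 d 50.4 55.5
ring [305. 219.] 434.4 -152.8 d 56.5 57.4
ring [244. 205.] 467.2 4.4 d 66.3 66.5
```

Call:
apply_moves(series=[{"offset": [-2.1,-2.2,0],"delta_rot": [0,0,0],"fingers": 0.4},{"offset": [-2,-2.1,-1],"delta_rot": [0,0,0],"fingers": 0.4},{"offset": [0,0,-3],"delta_rot": [0,0,0],"fingers": 0.4},{"offset": [0,0,-2.5],"delta_rot": [0,0,0],"fingers": 0.4},{"offset": [0,0,0],"delta_rot": [0,0,0],"fingers": 0.4}])

```text
time: 5.58
ee_pos: [0.4666, 0.0065, 0.0453]
ee_rot: [[-0.942, -0.336, -0.006], [-0.336, 0.942, 0.001], [0.005, 0.003, -1.0]]
contact_force: [-0.2, -0.8, -4.5]
grip_width: 0.523
gripper_force: 25.0
```

Call:
apply_moves(series=[{"offset": [0,0,-1],"delta_rot": [0,0,0],"fingers": 0.4},{"offset": [0,0,-0.7],"delta_rot": [0,0,0],"fingers": 0.4},{"offset": [0,0,-0.3],"delta_rot": [0,0,0],"fingers": 0.4},{"offset": [0,0,0],"delta_rot": [0,0,0],"fingers": 0.4},{"offset": [0,0,0],"delta_rot": [0,0,0],"fingers": 0.4}])

```text
time: 6.2
ee_pos: [0.4692, 0.0053, 0.028]
ee_rot: [[-0.942, -0.335, 0.001], [-0.335, 0.942, -0.0], [-0.001, -0.0, -1.0]]
contact_force: [-0.7, 0.5, -4.8]
grip_width: 0.528
gripper_force: 25.0
```

Call:
apply_moves(series=[{"offset": [0,0,-0.3],"delta_rot": [0,0,0],"fingers": 0.4},{"offset": [0,0,-0.15],"delta_rot": [0,0,0],"fingers": 0.4},{"offset": [0,0,0],"delta_rot": [0,0,0],"fingers": 0.4},{"offset": [0,0,0],"delta_rot": [0,0,0],"fingers": 0.4}])

```text
time: 6.7
ee_pos: [0.4689, 0.0053, 0.0231]
ee_rot: [[-0.942, -0.335, 0.0], [-0.335, 0.942, -0.0], [-0.0, -0.0, -1.0]]
contact_force: [0.3, -0.7, -4.2]
grip_width: 0.525
gripper_force: 25.0
```

Call:
apply_moves(series=[{"offset": [0,0,-0.1],"delta_rot": [0,0,0],"fingers": 0.4},{"offset": [0,0,0],"delta_rot": [0,0,0],"fingers": 0.4},{"offset": [0,0,0],"delta_rot": [0,0,0],"fingers": 0.4}])

```text
time: 7.08
ee_pos: [0.469, 0.0053, 0.0231]
ee_rot: [[-0.942, -0.335, -0.001], [-0.335, 0.942, -0.0], [0.001, 0.0, -1.0]]
contact_force: [-4.9, -0.1, 5.4]
grip_width: 0.525
gripper_force: 25.0
```

Call:
apply_moves(series=[{"offset": [0,0,0],"delta_rot": [0,0,0],"fingers": 0.6},{"offset": [0,0,0],"delta_rot": [0,0,0],"fingers": 0.7},{"offset": [0,0,0],"delta_rot": [0,0,0],"fingers": 0.9},{"offset": [0,0,2],"delta_rot": [0,0,0],"fingers": 1},{"offset": [0,0,5],"delta_rot": [0,0,0],"fingers": 1}])

```text
time: 7.7
ee_pos: [0.4664, 0.0056, 0.0901]
ee_rot: [[-0.942, -0.335, -0.007], [-0.335, 0.942, 0.001], [0.006, 0.003, -1.0]]
contact_force: [0.6, -1.3, -0.1]
grip_width: 0.958
gripper_force: 0.0
```

Call:
apply_moves(series=[{"offset": [0,0,6],"delta_rot": [0,0,0],"fingers": 1},{"offset": [5.4,5,4],"delta_rot": [0,0,0],"fingers": 1},{"offset": [5.4,5,0.7],"delta_rot": [0,0,0],"fingers": 1},{"offset": [5.4,5,0],"delta_rot": [0,0,0],"fingers": 1},{"offset": [5.3,4.8,0],"delta_rot": [0,0,0],"fingers": 1}])

```text
time: 8.32
ee_pos: [0.6485, 0.1709, 0.188]
ee_rot: [[-0.942, -0.335, 0.001], [-0.335, 0.942, -0.0], [-0.001, -0.0, -1.0]]
contact_force: [0.7, 0.2, 1.0]
grip_width: 1.001
gripper_force: 0.0
```

Call:
apply_moves(series=[{"offset": [0,0,0],"delta_rot": [0,0,0],"fingers": 1},{"offset": [0,0,0],"delta_rot": [0,0,0],"fingers": 1}])

```text
time: 8.57
ee_pos: [0.6466, 0.1693, 0.1871]
ee_rot: [[-0.942, -0.335, -0.001], [-0.335, 0.942, -0.001], [0.002, -0.0, -1.0]]
contact_force: [-0.1, -0.7, 0.0]
grip_width: 1.0
gripper_force: 0.0
```

```bash
python3 look.py w3 .041 '[.613,.175]'
```

```text
8.575 [0.6466 0.1693 0.1871] cam [0.574 0.144 0.357]
purple [266. 152.] [0.6125 0.1741] 24.5 42.2 dist 0.001
purple [109. 108.] [0.6226 0.019 ] 37.5 29.6 dist 0.156
```

View pics/w3.png

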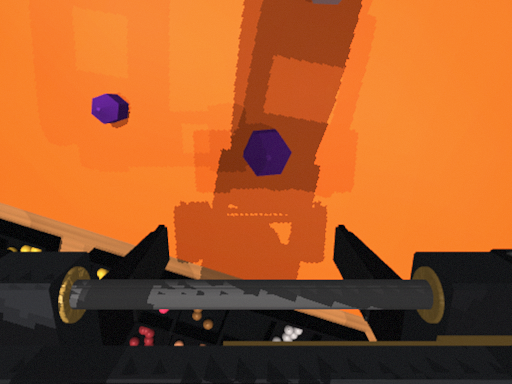

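The medium tower is at (266,152) and tiny at (109,108), both clear. I'll grasp the medium along 84.5°.

Call:
apply_moves(series=[{"offset": [-3.3,0.5,0],"delta_rot": [0,0,-0.15],"fingers": 1},{"offset": [0,0,-4],"delta_rot": [0,0,-0.15],"fingers": 1},{"offset": [0,0,-4],"delta_rot": [0,0,-0.138],"fingers": 1},{"offset": [0,0,0],"delta_rot": [0,0,0],"fingers": 1},{"offset": [0,0,0],"delta_rot": [0,0,0],"fingers": 1}])

```text
time: 9.25
ee_pos: [0.6147, 0.1739, 0.1101]
ee_rot: [[-0.995, 0.096, 0.003], [0.096, 0.995, 0.0], [-0.003, 0.001, -1.0]]
contact_force: [0.3, -0.2, 1.1]
grip_width: 0.999
gripper_force: 0.0
```

Call:
apply_moves(series=[{"offset": [0,0.1,-4],"delta_rot": [0,0,0],"fingers": 1},{"offset": [0,0,-3.8],"delta_rot": [0,0,0],"fingers": 1},{"offset": [0,0,-2],"delta_rot": [0,0,0],"fingers": 1},{"offset": [0,0,0],"delta_rot": [0,0,0],"fingers": 0.7},{"offset": [0,0,0],"delta_rot": [0,0,0],"fingers": 0.5}])

```text
time: 9.88
ee_pos: [0.6157, 0.1756, 0.0122]
ee_rot: [[-0.995, 0.096, 0.004], [0.096, 0.995, 0.001], [-0.003, 0.001, -1.0]]
contact_force: [0.6, 0.1, 0.0]
grip_width: 0.847
gripper_force: 0.0
```

Call:
apply_moves(series=[{"offset": [0,0,0],"delta_rot": [0,0,0],"fingers": 0.3},{"offset": [0,0,0],"delta_rot": [0,0,0],"fingers": 0.3},{"offset": [0,0,0],"delta_rot": [0,0,0],"fingers": 0.3},{"offset": [0,0,0],"delta_rot": [0,0,0],"fingers": 0.3},{"offset": [0,0,0],"delta_rot": [0,0,0],"fingers": 0.3}])

```text
time: 10.5
ee_pos: [0.614, 0.1752, 0.0101]
ee_rot: [[-0.995, 0.097, -0.0], [0.097, 0.995, -0.0], [-0.0, -0.0, -1.0]]
contact_force: [-1.1, -0.6, 0.9]
grip_width: 0.437
gripper_force: 25.0
```

Call:
apply_moves(series=[{"offset": [0,0,2],"delta_rot": [0,0,0],"fingers": 0.3},{"offset": [0,0,4],"delta_rot": [0,0,0],"fingers": 0.3},{"offset": [0,0,4],"delta_rot": [0,0,0],"fingers": 0.3},{"offset": [-0.5,-1,1],"delta_rot": [0,0,0],"fingers": 0.3},{"offset": [-2,-4.2,0],"delta_rot": [0,0,0],"fingers": 0.3}])

```text
time: 11.12
ee_pos: [0.5895, 0.1236, 0.1212]
ee_rot: [[-0.996, 0.094, 0.003], [0.094, 0.996, 0.0], [-0.003, 0.001, -1.0]]
contact_force: [-0.7, -0.9, -2.3]
grip_width: 0.44
gripper_force: 25.0
```

Call:
apply_moves(series=[{"offset": [-2.2,-4.7,0],"delta_rot": [0,0,0],"fingers": 0.3},{"offset": [-2.2,-4.7,0],"delta_rot": [0,0,0],"fingers": 0.3},{"offset": [-2.2,-4.7,0],"delta_rot": [0,0,0],"fingers": 0.3},{"offset": [-2.2,-4.7,0],"delta_rot": [0,0,0],"fingers": 0.3},{"offset": [-2.1,-4.5,0],"delta_rot": [0,0,0],"fingers": 0.3}])

```text
time: 11.75
ee_pos: [0.4777, -0.111, 0.1186]
ee_rot: [[-0.995, 0.097, -0.002], [0.097, 0.995, 0.0], [0.002, 0.0, -1.0]]
contact_force: [0.2, -0.5, -2.1]
grip_width: 0.44
gripper_force: 25.0
```

Call:
apply_moves(series=[{"offset": [0,0,0],"delta_rot": [0,0,0],"fingers": 0.3},{"offset": [0,0,0],"delta_rot": [0,0,0],"fingers": 0.3}])

```text
time: 12.0
ee_pos: [0.4793, -0.1095, 0.1191]
ee_rot: [[-0.995, 0.097, -0.001], [0.097, 0.995, 0.001], [0.001, 0.001, -1.0]]
contact_force: [0.4, 0.2, -1.7]
grip_width: 0.443
gripper_force: 25.0
```

```bash
python3 look.py w4 .034 '[.375,-.308]'
```

```text
12.0 [ 0.4793 -0.1095  0.1191] cam [ 0.402 -0.101  0.289]
purple [251. 245.] [ 0.5252 -0.113 ] 24.5 81.8 dist 0.244
purple [394. 175.] [0.4696 0.0085] 49.5 65.3 dist 0.33
purple [12. 96.] [ 0.3794 -0.2823] 57.5 28.4 dist 0.027
ring [369. 162.] 467.3 4.5 d 64.3 65.3
ring [195. 147.] 433.9 -152.6 d 55.9 56.1
```

View pics/w4.png

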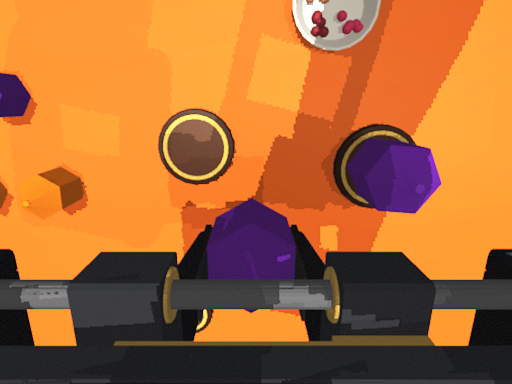

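The large tower stands on its ring at (395,175), and the medium stand's ring is clear at (195,147).

Call:
apply_moves(series=[{"offset": [-2.3,-2.2,0],"delta_rot": [0,0,0],"fingers": 0.3},{"offset": [-2.2,-2.1,-1],"delta_rot": [0,0,0],"fingers": 0.3},{"offset": [0,0,-4],"delta_rot": [0,0,0],"fingers": 0.3},{"offset": [0,0,-3],"delta_rot": [0,0,0],"fingers": 0.3},{"offset": [0,0,0],"delta_rot": [0,0,0],"fingers": 0.3}])

```text
time: 12.68
ee_pos: [0.433, -0.1506, 0.0371]
ee_rot: [[-0.995, 0.095, -0.006], [0.095, 0.995, 0.003], [0.006, 0.002, -1.0]]
contact_force: [0.6, 0.3, -2.4]
grip_width: 0.44
gripper_force: 25.0
```

Call:
apply_moves(series=[{"offset": [0,0,-1],"delta_rot": [0,0,0],"fingers": 0.3},{"offset": [0,0,-0.4],"delta_rot": [0,0,0],"fingers": 0.3},{"offset": [0,0,0],"delta_rot": [0,0,0],"fingers": 0.3},{"offset": [0,0,0],"delta_rot": [0,0,0],"fingers": 0.3}])

```text
time: 13.18
ee_pos: [0.4355, -0.1529, 0.0266]
ee_rot: [[-0.995, 0.097, 0.001], [0.097, 0.995, -0.001], [-0.001, -0.0, -1.0]]
contact_force: [0.1, -0.2, -1.6]
grip_width: 0.439
gripper_force: 25.0
```

Call:
apply_moves(series=[{"offset": [-0.1,0,-0.3],"delta_rot": [0,0,0],"fingers": 0.3},{"offset": [0,0,-0.3],"delta_rot": [0,0,0],"fingers": 0.3},{"offset": [0,0,-0.05],"delta_rot": [0,0,0],"fingers": 0.3},{"offset": [0,0,0],"delta_rot": [0,0,0],"fingers": 0.3},{"offset": [0,0,0],"delta_rot": [0,0,0],"fingers": 0.3}])

```text
time: 13.8
ee_pos: [0.4341, -0.1528, 0.02]
ee_rot: [[-0.995, 0.097, -0.0], [0.097, 0.995, -0.0], [0.0, -0.0, -1.0]]
contact_force: [-2.5, 0.9, 5.9]
grip_width: 0.44
gripper_force: 25.0
```

Call:
apply_moves(series=[{"offset": [0,0,0],"delta_rot": [0,0,0],"fingers": 0.5},{"offset": [0,0,0],"delta_rot": [0,0,0],"fingers": 0.65},{"offset": [0,0,0],"delta_rot": [0,0,0],"fingers": 0.8},{"offset": [0,0,2],"delta_rot": [0,0,0],"fingers": 0.8},{"offset": [0,0,5],"delta_rot": [0,0,0],"fingers": 0.8}])

```text
time: 14.42
ee_pos: [0.4317, -0.1516, 0.0873]
ee_rot: [[-0.995, 0.097, -0.006], [0.097, 0.995, 0.003], [0.006, 0.002, -1.0]]
contact_force: [0.3, 0.2, 0.4]
grip_width: 0.792
gripper_force: 0.0
```

Call:
apply_moves(series=[{"offset": [0,0,6],"delta_rot": [0,0,0],"fingers": 0.8},{"offset": [0.5,-4,3],"delta_rot": [0,0,0],"fingers": 0.8},{"offset": [0.5,-5,2],"delta_rot": [0,0,0],"fingers": 0.8},{"offset": [0.5,-5,0],"delta_rot": [0,0,0],"fingers": 0.8},{"offset": [0.3,-2.3,0],"delta_rot": [0,0,0],"fingers": 0.8}])

```text
time: 15.05
ee_pos: [0.452, -0.3177, 0.1995]
ee_rot: [[-0.995, 0.099, 0.0], [0.099, 0.995, -0.0], [-0.0, -0.0, -1.0]]
contact_force: [-0.1, 0.8, 0.3]
grip_width: 0.801
gripper_force: 0.0
```

Call:
apply_moves(series=[{"offset": [0,0,0],"delta_rot": [0,0,0],"fingers": 0.8},{"offset": [0,0,0],"delta_rot": [0,0,0],"fingers": 0.8}])

```text
time: 15.3
ee_pos: [0.4518, -0.3144, 0.1987]
ee_rot: [[-0.995, 0.096, -0.001], [0.096, 0.995, 0.002], [0.001, 0.001, -1.0]]
contact_force: [-0.7, -0.0, 1.3]
grip_width: 0.8
gripper_force: 0.0
```

```bash
python3 look.py w5 .034 '[.375,-.308]'; python3 - <<'E'
from h import *
s=manip.observe();C=cam('wrist',s);im=cv2.imread('pics/w5.png')[...,::-1].copy()
for k in('orange','yellow'):
    for c in blobs(im,k,150):
        if cv2.contourArea(c)<5000: print(k,cen(c).round(),ray(C,cen(c),.034)[0].round(3))
E
```

```text
15.3 [ 0.4518 -0.3144  0.1987] cam [ 0.375 -0.306  0.368]
purple [404. 147.] [ 0.4332 -0.1517] 24.0 54.1 dist 0.167
purple [249. 104.] [ 0.375  -0.3079] 53.0 32.9 dist 0.0
ring [388. 143.] 434.1 -152.6 d 56.0 56.5
ring [230.  23.] 294.4 -319.6 d 39.2 46.6
orange [161. 340.] [ 0.646 -0.443]
orange [167.  54.] [ 0.322 -0.382]
yellow [381. 144.] [ 0.427 -0.176]
yellow [230.  23.] [ 0.3   -0.319]
```

View pics/w5.png

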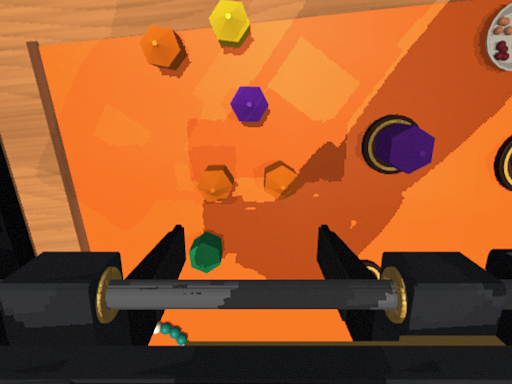

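In the close view, purple_small is at (249,104), clearly purple. The look-alikes are orange at (162,47), (216,182), (280,178), yellow at (230,22) and green at (206,252). Closing along 113° clears the neighbours, and the medium tower stands on its ring at (405,148).

Call:
apply_moves(series=[{"offset": [-3.9,0.3,0],"delta_rot": [0,0,0.17],"fingers": 0.7},{"offset": [-3.75,0.35,-1],"delta_rot": [0,0,0.17],"fingers": 0.7},{"offset": [0,0,-4],"delta_rot": [0,0,0.157],"fingers": 0.7},{"offset": [0,0,-4],"delta_rot": [0,0,0],"fingers": 0.7},{"offset": [0,0,0],"delta_rot": [0,0,0],"fingers": 0.7}])

```text
time: 15.98
ee_pos: [0.3735, -0.306, 0.1061]
ee_rot: [[-0.92, -0.391, -0.005], [-0.391, 0.92, 0.005], [0.003, 0.007, -1.0]]
contact_force: [-0.3, 0.1, -0.4]
grip_width: 0.699
gripper_force: 0.0
```

Call:
apply_moves(series=[{"offset": [0,0,0],"delta_rot": [0,0,0],"fingers": 0.7}])

```text
time: 16.1
ee_pos: [0.3763, -0.3091, 0.1109]
ee_rot: [[-0.921, -0.391, 0.001], [-0.391, 0.921, -0.001], [-0.001, -0.002, -1.0]]
contact_force: [-0.1, -0.8, 0.5]
grip_width: 0.699
gripper_force: 0.0
```

Call:
apply_moves(series=[{"offset": [-0.1,0.1,-4],"delta_rot": [0,0,0],"fingers": 0.7},{"offset": [0,0,-4],"delta_rot": [0,0,0],"fingers": 0.7},{"offset": [0,0,-2.2],"delta_rot": [0,0,0],"fingers": 0.7},{"offset": [0,0,0],"delta_rot": [0,0,0],"fingers": 0.6},{"offset": [0,0,0],"delta_rot": [0,0,0],"fingers": 0.4}])

```text
time: 16.73
ee_pos: [0.3761, -0.3095, 0.0098]
ee_rot: [[-0.921, -0.39, 0.003], [-0.39, 0.921, -0.003], [-0.001, -0.004, -1.0]]
contact_force: [0.9, -0.1, 0.1]
grip_width: 0.552
gripper_force: 0.0
```

Call:
apply_moves(series=[{"offset": [0,0,0],"delta_rot": [0,0,0],"fingers": 0.25},{"offset": [0,0,0],"delta_rot": [0,0,0],"fingers": 0.25},{"offset": [0,0,0],"delta_rot": [0,0,0],"fingers": 0.25},{"offset": [0,0,0],"delta_rot": [0,0,0],"fingers": 0.25}], squeeze=20)

```text
time: 17.23
ee_pos: [0.3753, -0.3089, 0.0088]
ee_rot: [[-0.921, -0.39, 0.001], [-0.39, 0.921, -0.001], [-0.001, -0.002, -1.0]]
contact_force: [-0.9, 0.4, 7.2]
grip_width: 0.357
gripper_force: 20.0
```

Call:
apply_moves(series=[{"offset": [0,0,2],"delta_rot": [0,0,0],"fingers": 0.25},{"offset": [0,0,4],"delta_rot": [0,0,0],"fingers": 0.25},{"offset": [0,0,4.5],"delta_rot": [0,0,0],"fingers": 0.25},{"offset": [1,2,1],"delta_rot": [0,0,0],"fingers": 0.25},{"offset": [1.5,5,0],"delta_rot": [0,0,0],"fingers": 0.25}])

```text
time: 17.85
ee_pos: [0.4004, -0.2391, 0.1242]
ee_rot: [[-0.922, -0.387, 0.003], [-0.387, 0.922, -0.002], [-0.002, -0.003, -1.0]]
contact_force: [-0.1, 1.1, -0.9]
grip_width: 0.354
gripper_force: 20.0
```

Call:
apply_moves(series=[{"offset": [0,5.3,0],"delta_rot": [0,0,0],"fingers": 0.25},{"offset": [0,5.3,0],"delta_rot": [0,0,0],"fingers": 0.25},{"offset": [0,5.3,0],"delta_rot": [0,0,0],"fingers": 0.25},{"offset": [0,5.3,0],"delta_rot": [0,0,0],"fingers": 0.25},{"offset": [0,5.3,0],"delta_rot": [0,0,0],"fingers": 0.25}])

```text
time: 18.48
ee_pos: [0.3989, 0.0284, 0.1222]
ee_rot: [[-0.921, -0.389, 0.0], [-0.389, 0.921, -0.0], [-0.0, -0.0, -1.0]]
contact_force: [0.8, -0.4, -0.6]
grip_width: 0.355
gripper_force: 20.0
```

Call:
apply_moves(series=[{"offset": [0,5.3,0],"delta_rot": [0,0,0],"fingers": 0.25},{"offset": [0,5.3,0],"delta_rot": [0,0,0],"fingers": 0.25},{"offset": [0,5.3,0],"delta_rot": [0,0,0],"fingers": 0.25},{"offset": [0,4.5,0],"delta_rot": [0,0,0],"fingers": 0.25},{"offset": [0,3,0],"delta_rot": [0,0,0],"fingers": 0.25}])

```text
time: 19.1
ee_pos: [0.3988, 0.2626, 0.122]
ee_rot: [[-0.92, -0.391, -0.001], [-0.391, 0.92, -0.0], [0.001, -0.0, -1.0]]
contact_force: [-0.5, -0.1, -1.6]
grip_width: 0.355
gripper_force: 20.0
```

Call:
apply_moves(series=[{"offset": [0,0,0],"delta_rot": [0,0,0],"fingers": 0.25},{"offset": [0,0,0],"delta_rot": [0,0,0],"fingers": 0.25}])

```text
time: 19.35
ee_pos: [0.3991, 0.2603, 0.1219]
ee_rot: [[-0.921, -0.39, -0.001], [-0.39, 0.921, -0.001], [0.001, -0.0, -1.0]]
contact_force: [0.2, -1.5, -1.5]
grip_width: 0.36
gripper_force: 20.0
```

```bash
python3 look.py w6 .034 '[.375,-.308]'
```

```text
19.35 [0.3991 0.2603 0.1219] cam [0.328 0.231 0.292]
purple [251. 248.] [0.4437 0.2801] 53.0 69.7 dist 0.591
ring [323. 162.] 348.8 309.4 d 46.4 46.8
```

View pics/w6.png

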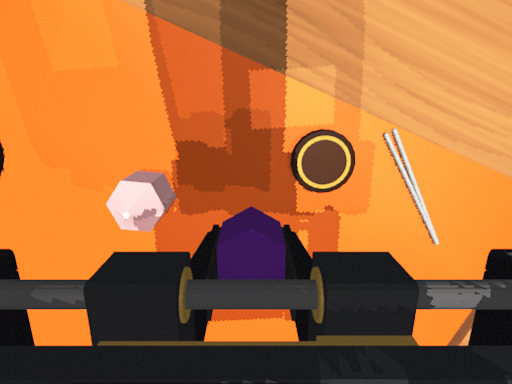

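The ring at (323,162) measures 46.6 mm, so this is the small stand. The pink tower at (140,200) is out of the way and the tower is held upright.

Call:
apply_moves(series=[{"offset": [-2.5,2.5,0],"delta_rot": [0,0,0],"fingers": 0.25},{"offset": [-2.5,2.4,-1],"delta_rot": [0,0,0],"fingers": 0.25},{"offset": [0,0,-4],"delta_rot": [0,0,0],"fingers": 0.25},{"offset": [0,0,-3],"delta_rot": [0,0,0],"fingers": 0.25},{"offset": [0,0,0],"delta_rot": [0,0,0],"fingers": 0.25}])

```text
time: 20.02
ee_pos: [0.3476, 0.3075, 0.0399]
ee_rot: [[-0.922, -0.388, -0.005], [-0.388, 0.922, -0.004], [0.006, -0.001, -1.0]]
contact_force: [0.6, 0.9, -0.0]
grip_width: 0.355
gripper_force: 20.0
```

Call:
apply_moves(series=[{"offset": [0,0,-1],"delta_rot": [0,0,0],"fingers": 0.25},{"offset": [0,0,-0.6],"delta_rot": [0,0,0],"fingers": 0.25},{"offset": [0,0,0],"delta_rot": [0,0,0],"fingers": 0.25},{"offset": [0,0,0],"delta_rot": [0,0,0],"fingers": 0.25}])

```text
time: 20.52
ee_pos: [0.3499, 0.3101, 0.027]
ee_rot: [[-0.921, -0.39, 0.001], [-0.39, 0.921, 0.001], [-0.001, 0.0, -1.0]]
contact_force: [-0.4, 0.1, -2.2]
grip_width: 0.358
gripper_force: 20.0
```

Call:
apply_moves(series=[{"offset": [0,0,-0.5],"delta_rot": [0,0,0],"fingers": 0.25},{"offset": [0,0,-0.25],"delta_rot": [0,0,0],"fingers": 0.25},{"offset": [0,0,-0.1],"delta_rot": [0,0,0],"fingers": 0.25},{"offset": [0,0,0],"delta_rot": [0,0,0],"fingers": 0.25},{"offset": [0,0,0],"delta_rot": [0,0,0],"fingers": 0.25}])

```text
time: 21.15
ee_pos: [0.3494, 0.3099, 0.0188]
ee_rot: [[-0.921, -0.39, -0.001], [-0.39, 0.921, -0.001], [0.001, -0.0, -1.0]]
contact_force: [-3.3, -2.3, 6.3]
grip_width: 0.359
gripper_force: 20.0
```

Call:
apply_moves(series=[{"offset": [0,0,0],"delta_rot": [0,0,0],"fingers": 0.45},{"offset": [0,0,0],"delta_rot": [0,0,0],"fingers": 0.6},{"offset": [0,0,0],"delta_rot": [0,0,0],"fingers": 0.7},{"offset": [0,0,2],"delta_rot": [0,0,0],"fingers": 0.7},{"offset": [0,0,5],"delta_rot": [0,0,0],"fingers": 0.7}])

```text
time: 21.78
ee_pos: [0.3474, 0.3083, 0.0858]
ee_rot: [[-0.921, -0.39, -0.006], [-0.39, 0.921, -0.004], [0.007, -0.001, -1.0]]
contact_force: [1.0, -0.0, -0.2]
grip_width: 0.693
gripper_force: 0.0
```

Call:
apply_moves(series=[{"offset": [0,0,6],"delta_rot": [0,0,0],"fingers": 0.7},{"offset": [4,-3,2],"delta_rot": [0,0,0],"fingers": 0.7},{"offset": [4.4,-3.4,0],"delta_rot": [0,0,0],"fingers": 0.7},{"offset": [4.4,-3.4,0],"delta_rot": [0,0,0],"fingers": 0.7},{"offset": [4.4,-3.4,0],"delta_rot": [0,0,0],"fingers": 0.7}])

```text
time: 22.4
ee_pos: [0.5228, 0.1766, 0.168]
ee_rot: [[-0.921, -0.39, 0.0], [-0.39, 0.921, 0.0], [-0.001, 0.0, -1.0]]
contact_force: [0.7, 1.2, 0.4]
grip_width: 0.702
gripper_force: 0.0
```

Call:
apply_moves(series=[{"offset": [4.4,-3.4,0],"delta_rot": [0,0,0],"fingers": 0.7},{"offset": [4.4,-3.4,0],"delta_rot": [0,0,0],"fingers": 0.7},{"offset": [4.4,-3.4,0],"delta_rot": [0,0,0],"fingers": 0.7},{"offset": [4.3,-3.5,0],"delta_rot": [0,0,0],"fingers": 0.7},{"offset": [0,0,0],"delta_rot": [0,0,0],"fingers": 0.7}])

```text
time: 23.02
ee_pos: [0.6984, 0.038, 0.1666]
ee_rot: [[-0.922, -0.386, -0.001], [-0.386, 0.922, -0.0], [0.001, -0.0, -1.0]]
contact_force: [0.2, 1.6, -0.1]
grip_width: 0.701
gripper_force: 0.0
```

Call:
apply_moves(series=[{"offset": [0,0,0],"delta_rot": [0,0,0],"fingers": 0.7},{"offset": [0,0,0],"delta_rot": [0,0,0],"fingers": 0.7}])

```text
time: 23.28
ee_pos: [0.6957, 0.0418, 0.1679]
ee_rot: [[-0.921, -0.391, -0.0], [-0.391, 0.921, 0.0], [0.0, 0.0, -1.0]]
contact_force: [-0.6, 0.5, -0.3]
grip_width: 0.699
gripper_force: 0.0
```

```bash
python3 look.py w7 .028 '[.624,.01]'
```

```text
23.275 [0.6957 0.0418 0.1679] cam [0.624 0.013 0.338]
purple [247. 104.] [0.6267 0.0092] 38.5 24.9 dist 0.003
ring [62.  5.] 604.5 -182.1 d 27.2 32.7
```

View pics/w7.png

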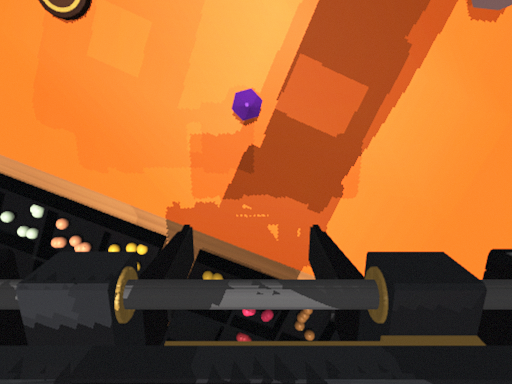

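The tiny tower is at (247,104) with the space around it clear. I'll grasp it along 98.5°.

Call:
apply_moves(series=[{"offset": [-3.5,-1.6,0],"delta_rot": [0,0,-0.127],"fingers": 0.7},{"offset": [-3.5,-1.6,0],"delta_rot": [0,0,-0.126],"fingers": 0.7},{"offset": [0,0,-4.5],"delta_rot": [0,0,0],"fingers": 0.7},{"offset": [0,0,-4],"delta_rot": [0,0,0],"fingers": 0.7},{"offset": [0,0,0],"delta_rot": [0,0,0],"fingers": 0.7}])

```text
time: 23.95
ee_pos: [0.6229, 0.0098, 0.0793]
ee_rot: [[-0.989, -0.148, -0.008], [-0.148, 0.989, 0.001], [0.007, 0.002, -1.0]]
contact_force: [-0.5, -0.3, 0.1]
grip_width: 0.701
gripper_force: 0.0
```

Call:
apply_moves(series=[{"offset": [0,0,0],"delta_rot": [0,0,0],"fingers": 0.7},{"offset": [0,0,0],"delta_rot": [0,0,0],"fingers": 0.7}])

```text
time: 24.2
ee_pos: [0.6282, 0.009, 0.0857]
ee_rot: [[-0.989, -0.147, 0.004], [-0.147, 0.989, -0.0], [-0.004, -0.001, -1.0]]
contact_force: [-0.1, -1.0, 1.0]
grip_width: 0.698
gripper_force: 0.0
```

Call:
apply_moves(series=[{"offset": [-0.1,0,-4],"delta_rot": [0,0,0],"fingers": 0.7},{"offset": [0,0,-3],"delta_rot": [0,0,0],"fingers": 0.7},{"offset": [0,0,-0.9],"delta_rot": [0,0,0],"fingers": 0.7},{"offset": [0,0,0],"delta_rot": [0,0,0],"fingers": 0.5},{"offset": [0,0,0],"delta_rot": [0,0,0],"fingers": 0.35}])

```text
time: 24.82
ee_pos: [0.6271, 0.0087, 0.006]
ee_rot: [[-0.989, -0.147, 0.003], [-0.147, 0.989, -0.0], [-0.003, -0.001, -1.0]]
contact_force: [-0.2, 0.4, 0.7]
grip_width: 0.547
gripper_force: 0.0
```

Call:
apply_moves(series=[{"offset": [0,0,0],"delta_rot": [0,0,0],"fingers": 0.15},{"offset": [0,0,0],"delta_rot": [0,0,0],"fingers": 0.15},{"offset": [0,0,0],"delta_rot": [0,0,0],"fingers": 0.15},{"offset": [0,0,0],"delta_rot": [0,0,0],"fingers": 0.15}], squeeze=15)

```text
time: 25.32
ee_pos: [0.6259, 0.0088, 0.0045]
ee_rot: [[-0.989, -0.147, 0.001], [-0.147, 0.989, -0.0], [-0.001, -0.0, -1.0]]
contact_force: [-0.1, -1.1, 3.0]
grip_width: 0.274
gripper_force: 15.0
```

Call:
apply_moves(series=[{"offset": [0,0,2],"delta_rot": [0,0,0],"fingers": 0.15},{"offset": [0,0,4],"delta_rot": [0,0,0],"fingers": 0.15},{"offset": [0,-1,4],"delta_rot": [0,0,0],"fingers": 0.15},{"offset": [0.7,-5,0],"delta_rot": [0,0,0],"fingers": 0.15},{"offset": [0.7,-5.3,0],"delta_rot": [0,0,0],"fingers": 0.15}])

```text
time: 25.95
ee_pos: [0.6405, -0.1049, 0.1065]
ee_rot: [[-0.989, -0.148, 0.003], [-0.148, 0.989, -0.001], [-0.003, -0.001, -1.0]]
contact_force: [-0.1, 0.3, -0.9]
grip_width: 0.273
gripper_force: 15.0
```

Call:
apply_moves(series=[{"offset": [0,-4,0],"delta_rot": [0,0,0],"fingers": 0.15},{"offset": [0,0,0],"delta_rot": [0,0,0],"fingers": 0.15},{"offset": [0,0,0],"delta_rot": [0,0,0],"fingers": 0.15},{"offset": [0,0,0],"delta_rot": [0,0,0],"fingers": 0.15}])

```text
time: 26.45
ee_pos: [0.6395, -0.1429, 0.1042]
ee_rot: [[-0.989, -0.148, 0.0], [-0.148, 0.989, 0.0], [-0.0, 0.0, -1.0]]
contact_force: [-0.3, 0.0, -0.6]
grip_width: 0.275
gripper_force: 15.0
```

```bash
python3 look.py w8 .028 '[.624,.01]'
```

```text
26.45 [ 0.6395 -0.1429  0.1042] cam [ 0.563 -0.153  0.274]
purple [251. 252.] [ 0.684  -0.1353] 38.0 53.0 dist 0.157
purple [483.  19.] [ 0.4833 -0.0046] 50.0 39.2 dist 0.141
ring [207. 143.] 599.7 -184.4 d 37.3 38.1
ring [465.  30.] 475.6 2.4 d 48.7 59.4
```

View pics/w8.png

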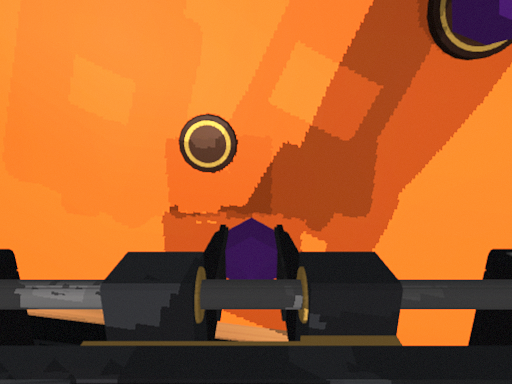

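The tiny stand's ring is at (207,143), 37.7 mm across, and the tiny tower is held upright.

Call:
apply_moves(series=[{"offset": [-2,-2.1,0],"delta_rot": [0,0,0],"fingers": 0.15},{"offset": [-2,-2.05,-1],"delta_rot": [0,0,0],"fingers": 0.15},{"offset": [0,0,-3],"delta_rot": [0,0,0],"fingers": 0.15},{"offset": [0,0,-2.5],"delta_rot": [0,0,0],"fingers": 0.15},{"offset": [0,0,0],"delta_rot": [0,0,0],"fingers": 0.15}])

```text
time: 27.12
ee_pos: [0.5976, -0.184, 0.0364]
ee_rot: [[-0.989, -0.148, -0.005], [-0.148, 0.989, 0.002], [0.005, 0.003, -1.0]]
contact_force: [-0.5, -0.4, 0.3]
grip_width: 0.273
gripper_force: 15.0
```

Call:
apply_moves(series=[{"offset": [0,0,-1],"delta_rot": [0,0,0],"fingers": 0.15},{"offset": [0,0,-0.6],"delta_rot": [0,0,0],"fingers": 0.15},{"offset": [0,0,0],"delta_rot": [0,0,0],"fingers": 0.15},{"offset": [0,0,0],"delta_rot": [0,0,0],"fingers": 0.15}])

```text
time: 27.62
ee_pos: [0.5999, -0.1858, 0.0234]
ee_rot: [[-0.989, -0.147, 0.001], [-0.147, 0.989, -0.0], [-0.001, -0.0, -1.0]]
contact_force: [-0.6, -0.6, -1.1]
grip_width: 0.27
gripper_force: 15.0
```

Call:
apply_moves(series=[{"offset": [0,0.1,-0.5],"delta_rot": [0,0,0],"fingers": 0.15},{"offset": [0,0,-0.3],"delta_rot": [0,0,0],"fingers": 0.15},{"offset": [0,0,-0.1],"delta_rot": [0,0,0],"fingers": 0.15},{"offset": [0,0,0],"delta_rot": [0,0,0],"fingers": 0.15},{"offset": [0,0,0],"delta_rot": [0,0,0],"fingers": 0.15}])

```text
time: 28.25
ee_pos: [0.5995, -0.1847, 0.0144]
ee_rot: [[-0.989, -0.147, -0.0], [-0.147, 0.989, 0.0], [0.0, 0.0, -1.0]]
contact_force: [-3.4, 1.6, 5.5]
grip_width: 0.272
gripper_force: 15.0
```

Call:
apply_moves(series=[{"offset": [0,0,0],"delta_rot": [0,0,0],"fingers": 0.35},{"offset": [0,0,0],"delta_rot": [0,0,0],"fingers": 0.5},{"offset": [0,0,0],"delta_rot": [0,0,0],"fingers": 0.6},{"offset": [0,0,2],"delta_rot": [0,0,0],"fingers": 0.6},{"offset": [0,0,5],"delta_rot": [0,0,0],"fingers": 0.6}])

```text
time: 28.88
ee_pos: [0.5975, -0.1839, 0.0826]
ee_rot: [[-0.989, -0.147, -0.005], [-0.147, 0.989, 0.002], [0.005, 0.003, -1.0]]
contact_force: [0.0, -0.7, -0.4]
grip_width: 0.599
gripper_force: 0.0
```

Call:
apply_moves(series=[{"offset": [0,0,6],"delta_rot": [0,0,0],"fingers": 0.6},{"offset": [0,0,6],"delta_rot": [0,0,0],"fingers": 0.6},{"offset": [6,0,0],"delta_rot": [0,0,0],"fingers": 0.6},{"offset": [6,0,0],"delta_rot": [0,0,0],"fingers": 0.6},{"offset": [0,0,0],"delta_rot": [0,0,0],"fingers": 0.6}])

```text
time: 29.5
ee_pos: [0.7218, -0.1842, 0.2024]
ee_rot: [[-0.989, -0.148, -0.001], [-0.148, 0.989, 0.001], [0.001, 0.001, -1.0]]
contact_force: [-1.3, 0.5, -0.2]
grip_width: 0.599
gripper_force: 0.0
```

Call:
apply_moves(series=[{"offset": [0,0,0],"delta_rot": [0,0,0],"fingers": 0.6},{"offset": [0,0,0],"delta_rot": [0,0,0],"fingers": 0.6},{"offset": [0,0,0],"delta_rot": [0,0,0],"fingers": 0.6}])

```text
time: 29.88
ee_pos: [0.7188, -0.1849, 0.2053]
ee_rot: [[-0.989, -0.146, 0.001], [-0.146, 0.989, -0.001], [-0.001, -0.001, -1.0]]
contact_force: [-0.2, 0.1, -0.9]
grip_width: 0.602
gripper_force: 0.0
```

```bash
python3 look.py w9 .038 '[.6,-.185]'; python3 - <<'E'
from h import *
a=manip.grab_frame('top');b=manip.grab_frame('scene')
C=cam('top')
for k in('purple','green','pink'):
    for c in blobs(a,k):
        if 30<cen(c)[0]<450 and 100<cen(c)[1]<285: print(k,cen(c).round(),ray(C,cen(c),.035 if k=='purple' else .025).round(3)[0])
cv2.imwrite('pics/fin.png',np.vstack([cv2.resize(x[100:290],(800,297)) for x in (a,b)])[...,::-1])
E
```

```text
29.875 [ 0.7188 -0.1849  0.2053] cam [ 0.642 -0.195  0.375]
purple [269.  62.] [ 0.6013 -0.1838] 38.5 26.6 dist 0.001
ring [267.  63.] 599.7 -184.4 d 37.8 38.3
purple [117. 250.] [0.349 0.308]
purple [243. 204.] [0.468 0.005]
green [392. 180.] [ 0.538 -0.374]
green [431. 136.] [ 0.653 -0.476]
green [413. 136.] [ 0.652 -0.43 ]
green [429. 120.] [ 0.697 -0.475]
green [412. 119.] [ 0.698 -0.431]
pink [ 87. 256.] [0.332 0.384]
pink [174. 214.] [0.44  0.176]
```

View pics/fin.png

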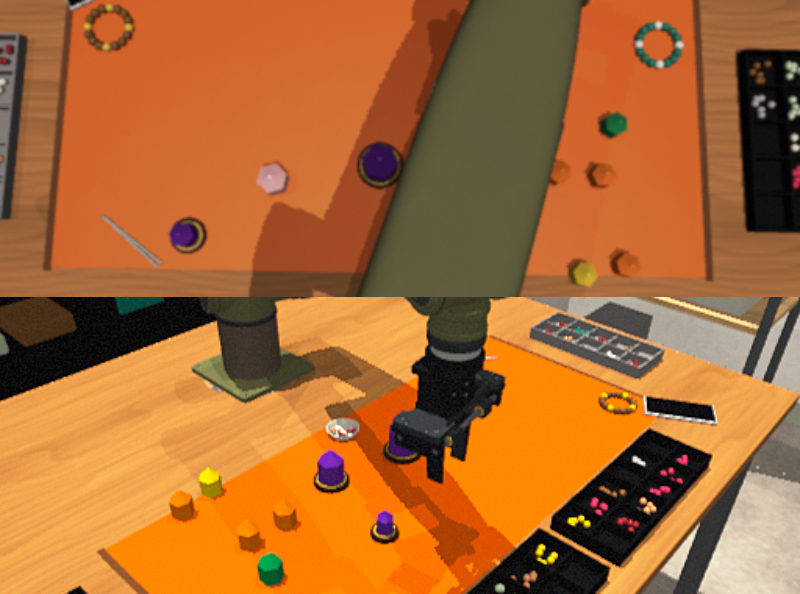

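The pictures show large (380,163), small (186,235), medium (331,468) and tiny (384,523) upright on their stands. Green and pink have not moved, and the arm is clear.

```bash
python3 -c "
from station import manip;print(manip.job_done())"
```

```text
the job is handed in; nothing more can be done
None
```

All four purple towers are upright on their matching stands, the green and pale pink towers stand where they started, and the job was handed in at about 30 s of robot time; no verdict was returned.

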